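Sort the drawer clear-out with the tipping sieve

TASK

Work the sorter's lever: first tip the pan towards its slotted end until all three pens have dropped through the slots into the bin below, then tip it the other way so that the box and the stapler slide off the open end, fully into the out-chute. Leave the lever upright so that the pan is level, and let go. Do not touch the pens, box or stapler themselves, and leave the glue stick, eraser and binder clip where they are.

Things in the scene. Friction and masses are not known exactly. Their poses are not given: they have to be found in the camera images.
- sorter: Desk-top sorter of grey and bright sheet metal, fixed to the desk, 250 mm (x) by 500 mm (y); origin on the desk top under the pivot; x away from the robot, y to the left along the pan, z up. A sieve pan with a lever tips about the sorter's x axis, 150 mm up; a catch bin lies under the pan's left half, an out-chute beyond its open right end.
- sieve (a joint): Tilt of the pan, rad: 0 level, lever upright; positive lowers the open right end (-y), negative the slotted left end. Stops at -0.52 and 0.52. The hinge is stiff (0.8 N m, some 6 N at the knob): the pan stays where it is left. Things on it slide or roll well beyond 0.3 rad; a pen that hangs in a slot, held by the box behind it, comes free when the pan is rocked back a little and down again.
- lever_knob (a point): Centre of the blue lever knob, a cylinder 24 mm thick and 40 mm long along sorter x, on the robot's side, 156 mm in front of the pan's middle, 290 mm above the desk when level. A flat bar fixes it to the pan; it runs on a circle of 140 mm radius about the pivot axis. Pushed left (+y) it lowers the slotted left end, pushed right the open right end. Fingers may pinch it across y; it turns in the grip.
- pivot (a point): Middle of the pan on the pivot axis, 150 mm above the desk; does not move. The pan is slippery bright sheet steel, inside x -106..106 mm, y -165..148 mm from here, floor at this height when level, walls 40 mm high on three sides, right end (-y) open. Three slots 25 mm wide, along x, lie in its left 91 mm; the rest of the floor is solid.
- catch_bin (a point): Middle of the floor of the catch bin under the slots, 5 mm above the desk: inside 236 mm (x) by 152 mm (y), walls 50 to 60 mm high.
- out_chute (a point): Middle of the out-chute's slippery floor, 35 mm above the desk: inside 236 mm (x) by 180 mm (y); the floor slopes from 62 mm by the pan down to 8 mm at the end wall on the right (90 mm high).
- pen_0_mid (a point): Middle of a white and red ball pen, 145 mm long, 11 mm thick; starts on the pan's solid floor, lying along x.
- pen_2_mid (a point): Middle of a green and white marker, 135 mm long, 17 mm thick; starts beside the other pens, along x.
- pen_3_mid (a point): Middle of a blue ball pen, 145 mm long, 12 mm thick; starts beside the other pens, along x.
- lid_box_mid (a point): Middle of a cream box with shut lid, 77x113x55 mm; starts on the right part of the pan, long side along y.
- stapler_mid (a point): Middle of a grey-brown stapler, 130x34x48 mm; starts beside the box on the right part of the pan, lying along y.
- glue_stick: Glue stick, blue and white, standing, 24 mm thick, 92 mm high; bystander, origin at its foot.
- eraser: Eraser in a blue sleeve, 21x52x12 mm, on the desk; bystander, origin under its centre.
- binder_clip: Black binder clip, 50x32x30 mm, on the desk; bystander, origin under its centre.
There are look-alikes about, which are no part of the job. There is more than one size of the part that bears stapler_mid; the job needs the largest. Leave any green look-alike of the part that bears lid_box_mid alone.

How it is judged (in metres and radians):
On the way, in this order (a step that is already met when the one before it is completed fails the run):
1. all three pens are down in the catch bin while box and stapler are still on the pan (x of pen_0_mid in the frame of sorter between -0.12 and 0.12 m and y of pen_0_mid in the frame of sorter between 0.015 and 0.176 m and z of each of pen_0_mid, pen_2_mid, pen_3_mid in the frame of sorter below 0.055 m and x of pen_2_mid in the frame of sorter between -0.12 and 0.12 m and y of pen_2_mid in the frame of sorter between 0.015 and 0.176 m and x of pen_3_mid in the frame of sorter between -0.12 and 0.12 m and y of pen_3_mid in the frame of sorter between 0.015 and 0.176 m and x of lid_box_mid in the frame of sorter between -0.12 and 0.12 m and y of lid_box_mid in the frame of sorter between -0.16 and 0.17 m and z of each of lid_box_mid, stapler_mid in the frame of sorter above 0.085 m and x of stapler_mid in the frame of sorter between -0.12 and 0.12 m and y of stapler_mid in the frame of sorter between -0.16 and 0.17 m), for 0.2 s.
2. box and stapler have slid into the out-chute, the pens still in the bin (x of pen_0_mid in the frame of sorter between -0.12 and 0.12 m and y of pen_0_mid in the frame of sorter between 0.015 and 0.176 m and z of each of pen_0_mid, pen_2_mid, pen_3_mid in the frame of sorter below 0.055 m and x of pen_2_mid in the frame of sorter between -0.12 and 0.12 m and y of pen_2_mid in the frame of sorter between 0.015 and 0.176 m and x of pen_3_mid in the frame of sorter between -0.12 and 0.12 m and y of pen_3_mid in the frame of sorter between 0.015 and 0.176 m and x of lid_box_mid in the frame of sorter between -0.12 and 0.12 m and y of lid_box_mid in the frame of sorter between -0.325 and -0.215 m and z of each of lid_box_mid, stapler_mid in the frame of sorter below 0.1 m and x of stapler_mid in the frame of sorter between -0.12 and 0.12 m and y of stapler_mid in the frame of sorter between -0.325 and -0.215 m), for 0.2 s.
At the end, for the whole second after the job is handed in: All three pens lie in the catch bin (middles below 55 mm), box and stapler lie in the out-chute (middles at sorter y between -325 and -215 mm), all at rest, and the pan is level within 0.08 rad (all of step 2 and linear speed of each of pen_0, pen_2, pen_3, lid_box, stapler below 0.03 m/s and value of joint sieve between -0.08 and 0.08 rad); the robot touches nothing.
It fails at once if the robot touches a pen, the box or the stapler (contact force between any of the fingers, the arm and pen_0 above 0.5 N or contact force between any of the fingers, the arm and pen_2 above 0.5 N or contact force between any of the fingers, the arm and pen_3 above 0.5 N or contact force between any of the fingers, the arm and lid_box above 0.5 N or contact force between any of the fingers, the arm and stapler above 0.5 N).
It fails at once if glue stick, eraser or binder clip moved more than 20 mm or the glue stick tipped (distance of any of glue_stick, eraser, binder_clip from where it was at the start of the episode above 0.02 m or angle between glue_stick's own z axis and vertical above 0.3 rad).
It also fails if it takes over 45 s, if anything falls off the work surface, if the arm or the gripper's body presses on something with over 40 N, if the wrist force passes 120 N, or if a joint passes its speed limit or range.

ROBOT

A 6-joint arm with a two-finger parallel gripper is mounted at the origin on the work surface; the furniture and walls round the work are solid. World frame = base frame: x ahead of the robot, y to its left, z up, the work surface at z = 0. Lengths are in mm, angles in degrees, forces in N, time in s.
With the tool pointing down it reaches from about 275 to 775 mm from the base axis. Payload 14.6 kg.
Tool frame: the origin (TCP) lies at the very end of the fingers, on their centre line; the grasp point (between the pads) lies 19 mm behind it; z points along the fingers, y is the direction in which the jaws open and shut (so a half turn about z gives the same grasp; the last joint's range is limited). The gripper opens to 85 mm and grips with 20 to 120 N. Pads are 22 mm wide; open, the fingers measure 114 mm over their backs; the gripper's body (76 mm by 85 mm) begins 54 mm behind the grasp point. The pads swing forward as they close: fully open they stand 13 mm farther back than shut.
Start: joints at [-80.862, 15.075, -2.767, 72.158, 0, 81.102], TCP at [162.548, -499.206, 231.278] pointing down, gripper open.
Joint ranges: [-151.79, 151.79], [-50.71, 97.33], [-67.44, 78.34], [-121.81, 120.89], [-77.56, 73.72], [-180, 180]. Speed limits (degrees/s): [108.29, 108.29, 147.25, 159.86, 180, 180].

INTERFACE

Orientations are given as a 3x3 rotation matrix whose columns are the frame's x, y, z axes.
In Python, from bench import status, cams, arm gives the robot as it stands.
- The arm moves only by the tool jog_arm, never from a script. Its argument "steps" is a list of rows, each a list of 7 numbers: the finger opening in mm, from 0 to 85.4, then the shift along the world's x, y, z in mm, then the turn, a rotation vector about the world's x, y, z in degrees. In form: [[gripper, dx, dy, dz, wx, wy, wz], ...]. A call has 1 to 20 rows; each row shifts and turns the pose as measured when the row begins; what a row does not reach is not made up. A row lasts 1/10 s, in which the tool goes at most 50 mm and 8.59 degrees, less where a joint would pass 70% of its speed; a pose out of reach is approached as far as the arm can. A call is refused whole if a number of a shift passes 50 or a number of a turn 8.59, either way. A call with a gripper value outside its range is refused whole. The fingers move at their own pace and stop on an object; "newtons" is the grip in N (left out, the last holds). Time passes only in rows, so rows that do not move let the fingers close. It gives the time, the measured TCP pose, the force and the opening at its end, in the units of the state.
- status.state(): the state, without advancing time (a new reading comes with each control period).
- cams.read_camera(name): name is "side" or "top" or "wrist"; returns (picture, depth): 400x640x3 uint8, red, green, blue; 400x640 float32, mm along the optical axis (not along the pixel's ray), 0 where there is no reading.
- cams.get_calibration(name): a dict with "intrinsics" (3x3 intrinsics, pixels), "pose" (4x4, takes a point from camera to world coordinates). Camera axes: x right, y down, z forward; pixel columns grow to the right and rows downward; lengths in mm; the calibration is good to about 2 mm. A picture is of the moment at which its call begins: read the wrist's pose just before it. get_calibration takes no time and is no camera call; for the wrist camera it gives the pose at the moment of the call.
- arm.job_done(): hands the job in, once; it reports no verdict.
The state is a dict: "t": time; "joints": joint angles; "joint_vel": joint speeds; "tau": joint torques, N m; "ee_pos": TCP position; "orientation": TCP orientation; "contact_force": force on the tool from outside, world axes, zero at the start; "wrist_torque": the same for the moment, N m; "opening": opening from 0.0 (shut) to 1.0 (fully open).
Only numpy, scipy, OpenCV 4.12 (cv2) and the standard library are available. Lean on these libraries where they do the work, as an engineer would, in place of code of your own. Each camera call takes 0.05 s, during which the arm holds its last target. There are 200 camera calls.

## Working session

There is one attempt and no reset: what is moved stays moved. The work goes in short steps, Python scripts to look and compute and a tool call to move; the robot and the scene stay as the last step left them, time stands still between calls to the robot, and variables do not carry over. Pictures are saved under pics/ and viewed, about 8 in all and at most 12, crops included, and the job is handed in when it is done.

Besides the shell and the picture viewer there is one more tool, called after "Request:" as name([rows], argument=value, ...), one row to a line, values as JSON. jog_arm: Moves the arm, as the interface text tells. Its arguments: {"type":"object","properties":{"steps":{"type":"array","items":{"type":"array","items":{"type":"number"}}},"newtons":{"type":"number"}},"required":["steps"]}

```bash
mkdir -p pics; python3 - <<'E'
from bench import status,cams
import cv2,numpy as np
print(status.state())
for n in("side","top"):
    p,d=cams.read_camera(n);c=cams.get_calibration(n)
    cv2.imwrite(f"pics/{n}0.png",p[:,:,::-1]);np.savez(f"pics/{n}0.npz",p=p,d=d,K=c["intrinsics"],T=c["pose"])
    print(n,c["intrinsics"],np.round(c["pose"],3))
E
```

```text
{'t': 0.0, 'joints': array([-8.08623982e+01,  1.50995248e+01, -2.80415283e+00,  7.21576570e+01,
       -1.15326606e-03,  8.11010076e+01]), 'joint_vel': array([-0.0515062 , -0.01463032, -0.06234751, -0.13116292,  0.0015883 ,
       -0.08422659]), 'tau': array([-5.20746908e-03, -6.37611437e+01,  3.84565723e+01,  1.36589861e-02,
       -4.25687285e-04,  6.47878210e-06]), 'ee_pos': array([ 162.49013257, -498.93469208,  230.8163476 ]), 'orientation': array([[ 9.50858967e-01,  3.09624270e-01, -1.89873323e-04],
       [ 3.09624294e-01, -9.50858394e-01,  1.05370988e-03],
       [ 1.45711511e-04, -1.06071889e-03, -9.99999427e-01]]), 'contact_force': array([ 0.13101597,  0.38500047, -0.12825339]), 'wrist_torque': array([-0.00120373,  0.03809529, -0.01300091]), 'opening': 0.9962601229278738}
side [[366.87524903   0.         318.64866152]
 [  0.         366.87524903 196.33771798]
 [  0.           0.           1.        ]] [[ 8.78000e-01 -2.01000e-01  4.34000e-01  1.45128e+02]
 [-4.78000e-01 -3.23000e-01  8.17000e-01 -7.34862e+02]
 [-2.40000e-02 -9.25000e-01 -3.80000e-01  5.25975e+02]
 [ 0.00000e+00  0.00000e+00  0.00000e+00  1.00000e+00]]
top [[381.02965806   0.         315.38263377]
 [  0.         381.02965806 204.94005907]
 [  0.           0.           1.        ]] [[ 8.000000e-03 -9.910000e-01  1.370000e-01  4.212350e+02]
 [-1.000000e+00 -9.000000e-03 -1.000000e-02 -2.547000e+01]
 [ 1.100000e-02 -1.370000e-01 -9.910000e-01  1.113939e+03]
 [ 0.000000e+00  0.000000e+00  0.000000e+00  1.000000e+00]]
```

View pics/top0.png

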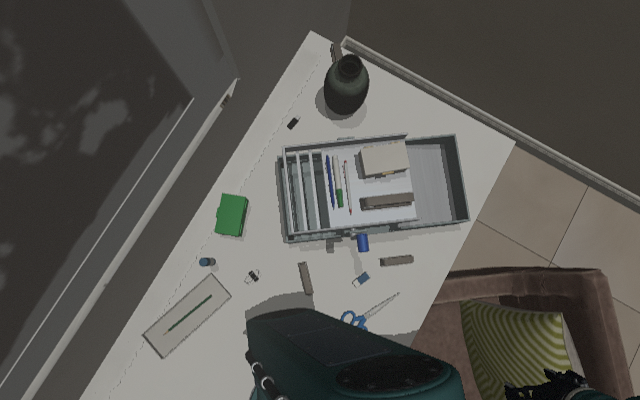

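View pics/side0.png

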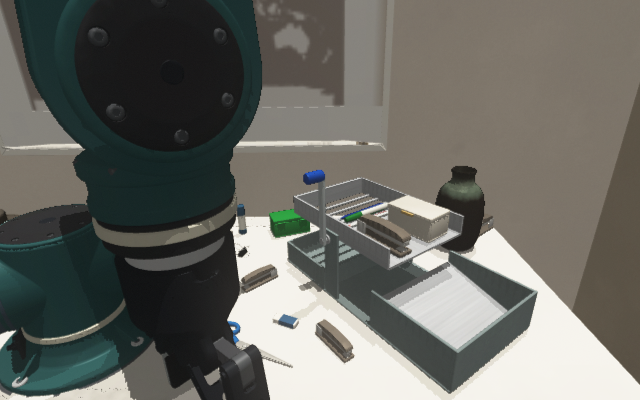

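Top view: the sorter is at about (375,187), with its blue knob at (363,242). On the pan are three pens at (328–350,180), the cream box at (385,158) and a stapler at (386,201). Look-alikes are the green box (232,214), the desk staplers (305,278) and (397,260), and the pen on the tray (190,313). Other blue things are the eraser (361,279), glue stick cap (207,261) and scissors (352,318). I choose the knob by its height and place on the sorter.

```bash
cat >h.py <<'E'
import numpy as np,cv2
def load(n):
    z=np.load(f"pics/{n}.npz");return z["p"],z["d"],z["K"],z["T"]
def w(u,v,d,K,T):
    c=np.linalg.inv(K)@np.array([u*d,v*d,d]);return (T[:3,:3]@c)+T[:3,3]
def ray(u,v,K,T):
    r=T[:3,:3]@np.linalg.inv(K)@np.array([u,v,1.]);return T[:3,3],r/np.linalg.norm(r)
def tri(a,b):
    (p,r),(q,s)=a,b
    t=np.linalg.lstsq(np.c_[r,-s],q-p,rcond=None)[0];A=p+t[0]*r;B=q+t[1]*s
    return (A+B)/2,np.linalg.norm(A-B)
E
python3 - <<'E'
from h import *
R=[]
for n in("top0","side0"):
    p,d,K,T=load(n);h=cv2.cvtColor(p,cv2.COLOR_RGB2HSV)
    m=cv2.inRange(h,(108,130,50),(128,255,255))
    N,L,S,C=cv2.connectedComponentsWithStats(m)
    for i in range(1,N):
        if S[i,4]>25:
            ys,xs=np.where(L==i);P=np.array([w(x,y,d[y,x],K,T) for x,y in zip(xs,ys) if d[y,x]>0])
            print(n,S[i],C[i].round(1),np.median(P,0).round(),P.min(0).round(),P.max(0).round())
            r=cv2.minAreaRect(np.c_[xs,ys].astype(np.float32));print(r)
            if n=="top0" and abs(C[i][0]-363)<6 and abs(C[i][1]-242)<8 or n=="side0" and abs(C[i][0]-314)<8 and abs(C[i][1]-177)<8: R.append(ray(*C[i],K,T))
print(tri(*R))
# chute rim/pan outline: points above desk
p,d,K,T=load("top0")
def P(u,v): return w(u,v,d[v,u],K,T).round()
for n,q in dict(chuteNE=(455,136),chuteSE=(466,218),binNW=(285,145),box=(385,155),stap=(386,201),boxgreen=(232,214),st1=(305,278),st2=(397,260),vase=(348,65),pan=(400,187),glue=(207,260)).items(): print(n,P(*q))
# pan interior/wall yaw: points at z 180..200
U,V=np.meshgrid(np.arange(270,480),np.arange(125,255));Z=d[V,U]
X=np.stack([w(u,v,z,K,T) for u,v,z in zip(U.ravel(),V.ravel(),Z.ravel())])
s=X[(X[:,2]>60)&(X[:,2]<230)&(Z.ravel()>0)][:,:2].astype(np.float32)
r=cv2.minAreaRect(s);print(r)
s=X[(X[:,2]>180)&(X[:,2]<200)&(Z.ravel()>0)][:,:2].astype(np.float32);print(cv2.minAreaRect(s))
cv2.imwrite("pics/crop.png",cv2.resize(p[120:300,270:480,::-1],None,fx=3.8,fy=3.3,interpolation=cv2.INTER_CUBIC)[:594,:798])
E
```

```text
top0 [327 160   7  44  72] [329.9 180.9] [615. -72. 158.] [559. -80. 154.] [671. -64. 162.]
((329.8154296875, 181.52308654785156), (43.41215896606445, 1.7364861965179443), 82.87498474121094)
top0 [357 234  11  18 140] [362.6 242.6] [ 453. -135.  300.] [ 436. -145.  292.] [ 472. -124.  305.]
((362.3353576660156, 242.51829528808594), (17.00645637512207, 8.944953918457031), 83.6598129272461)
side0 [304 170  21  14 224] [313.7 176.4] [ 448. -145.  295.] [ 432. -151.  284.] [ 473. -130.  303.]
((313.7059020996094, 176.3235321044922), (11.156637191772461, 21.10059928894043), 75.96376037597656)
(array([ 453.74594677, -136.17602465,  291.44665756]), np.float64(0.6867102653594342))
chuteNE [ 761. -425.   90.]
chuteSE [ 532. -451.   75.]
binNW [757.  56.  -2.]
box [ 673. -205.  204.]
stap [ 559. -207.  196.]
boxgreen [539. 195.  61.]
st1 [364.  -9.  29.]
st2 [ 416. -267.   34.]
vase [ 956. -124.  112.]
pan [ 603. -253.  149.]
glue [413. 250.  89.]
((611.108154296875, -192.52487182617188), (269.0469970703125, 506.5717468261719), 7.245556831359863)
((594.205078125, -122.22698974609375), (251.23275756835938, 319.5065612792969), 7.041399955749512)
```

View pics/crop.png

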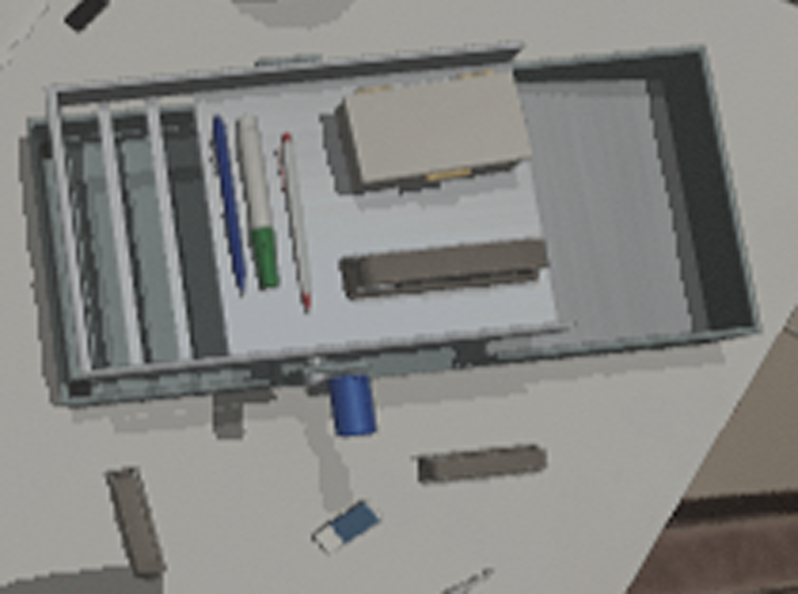

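The crop confirms it: the blue knob at (353,405) sits on the lever, and the pan carries the three pens, the cream box and the largest stapler. Knob triangulates to (454,-136,291), which matches the given height of 290. Sorter yaw is about +7°, so the pivot is at about (609,-117). I'll go above the knob and turn the jaws along sorter y.

Request:
jog_arm([
  [85,15,20,30,0,0,-1],
  [85,28,36,13,0,0,-1],
  [85,28,36,13,0,0,-1],
  [85,28,36,13,0,0,-1],
  [85,28,36,13,0,0,-1],
  [85,28,36,13,0,0,-1],
  [85,28,36,13,0,0,-1],
  [85,28,36,13,0,0,-1],
  [85,28,36,13,0,0,-1],
  [85,28,36,10,0,0,-1],
  [85,20,30,0,0,0,-1],
  [85,0,0,0,0,0,0],
], newtons=20)

```text
t: 1.3
ee_pos: [455.7, -107.4, 376.9]
orientation: [[0.994, 0.11, 0.0], [0.11, -0.994, 0.008], [0.001, -0.008, -1.0]]
contact_force: [0.2, -0.9, -0.7]
opening: 1.001
```

Request:
jog_arm([
  [85,-8,-29,0,0,0,0.7],
  [85,0,0,0,0,0,0],
  [85,0,0,-30,0,0,0],
  [85,0,0,-30,0,0,0],
  [85,0,0,-25,0,0,0],
  [85,0,0,-15,0,0,0],
  [85,0,0,-8,0,0,0],
  [85,0,0,0,0,0,0],
])

```text
t: 2.1
ee_pos: [445.6, -137.4, 264.0]
orientation: [[0.992, 0.123, -0.001], [0.123, -0.992, 0.009], [-0.0, -0.009, -1.0]]
contact_force: [-0.4, 0.1, 0.0]
opening: 0.999
```

```bash
cat >snap.py <<'E'
import sys,numpy as np,cv2
from bench import cams,status
ims=[]
for n in("top","side"):
    p,d=cams.read_camera(n);c=cams.get_calibration(n)
    np.savez(f"pics/{n}_{sys.argv[1]}.npz",p=p,d=d,K=c["intrinsics"],T=c["pose"]);ims.append(p)
a=cv2.resize(ims[0][110:260,260:480],(800,545//1))[:, :, ::-1]
b=cv2.resize(ims[1][140:400,250:560],(620,520))[:, :, ::-1]
a=cv2.resize(a,(400,273));b=cv2.resize(b,(400,335));cv2.imwrite(f"pics/s_{sys.argv[1]}.png",cv2.resize(np.hstack([cv2.copyMakeBorder(a,0,62,0,0,cv2.BORDER_CONSTANT),b]),None,fx=1,fy=1))
s=status.state();print(s["t"],s["ee_pos"].round(1),s["contact_force"].round(1),s["opening"])
E
python3 snap.py a
```

```text
2.2 [ 446.2 -137.6  265.1] [ 0.1  0.5 -0.2] 0.9939751658807909
```

View pics/s_a.png

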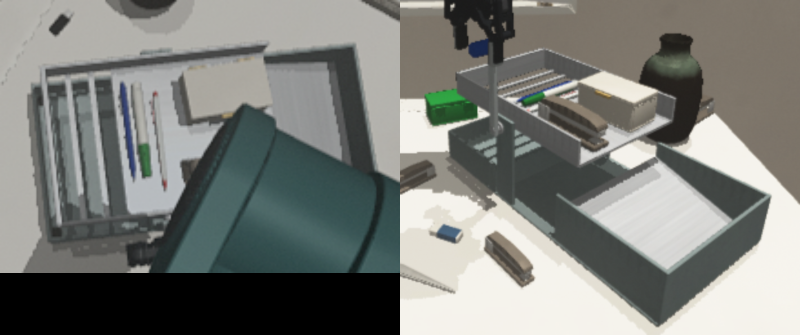

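Request:
jog_arm([
  [0,0,0,0,0,0,0],
  [0,0,0,0,0,0,0],
  [0,0,0,0,0,0,0],
  [0,0,0,0,0,0,0],
  [0,0,0,0,0,0,0],
  [0,-1,7,0,0,0,0],
  [0,-1,7,-0.5,0,0,0],
  [0,-1,7,-1,0,0,0],
  [0,-1,7,-1,0,0,0],
  [0,-1,7,-1.5,0,0,0],
  [0,0,0,0,0,0,0],
], newtons=30)

```text
t: 3.3
ee_pos: [444.0, -111.1, 266.7]
orientation: [[0.993, 0.118, 0.007], [0.118, -0.993, -0.017], [0.005, 0.018, -1.0]]
contact_force: [1.1, 0.1, -4.4]
opening: 0.271
```

Request:
jog_arm([
  [0,-1,9,-2,0,0,0],
  [0,-1,9,-3,0,0,0],
  [0,-1,9,-3,0,0,0],
  [0,-1,9,-3,0,0,0],
  [0,-1,9,-4,0,0,0],
  [0,0,6,-3,0,0,0],
  [0,0,0,0,0,0,0],
  [0,0,0,0,0,0,0],
])

```text
t: 4.1
ee_pos: [439.0, -70.2, 254.0]
orientation: [[0.994, 0.111, 0.01], [0.111, -0.993, -0.05], [0.004, 0.051, -0.999]]
contact_force: [2.4, 0.8, -4.2]
opening: 0.266
```

```bash
python3 snap.py b
```

```text
4.2 [439.1 -70.1 254. ] [-0.2 -0.4  2.3] 0.2685330488515513
```

View pics/s_b.png

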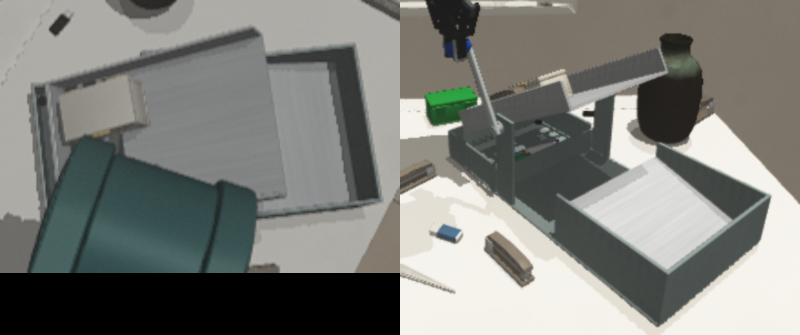

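The pan is tipped left, and the box has slid to the slotted end. I'll zoom on the bin to look for the pens.

```bash
python3 - <<'E'
from h import *
p,d,K,T=load("side_b")
cv2.imwrite("pics/b2.png",cv2.resize(p[195:285,285:415,::-1],(780,540),interpolation=cv2.INTER_CUBIC))
h=cv2.cvtColor(p,cv2.COLOR_RGB2HSV)
for nm,lo,hi in(("green",(45,80,30),(80,255,255)),("blue",(108,110,30),(130,255,255)),("red",(0,120,60),(6,255,255)),("white",(0,0,150),(180,60,255))):
    m=cv2.inRange(h,lo,hi);m[:, :285]=0;m[:,415:]=0;m[:195]=0;m[285:]=0
    N,L,S,C=cv2.connectedComponentsWithStats(m)
    for i in range(1,N):
        if S[i,4]>3: 
            u,v=C[i].round().astype(int);print(nm,S[i],w(u,v,d[v,u],K,T).round())
E
```

```text
green [285 207  25  29 472] [542. 165.  52.]
green [339 259  12   6  31] [569. -59.  21.]
blue [339 259   5   2   5] [575. -39.  14.]
red [345 257   2   2   4] [555. -95.  53.]
white [310 195  20  49 128] [ 468. -125.  187.]
white [357 195  58  46 717] [ 645. -133.  163.]
white [310 215   4   7  19] [633. 242.   1.]
white [326 228   7   5   7] [ 486. -136.  166.]
white [334 233   4   3   4] [ 490. -158.  165.]
white [285 234  13  11  67] [518. 155.   0.]
white [412 237   3  28  46] [773. -95.  -0.]
white [360 239   5   3  11] [687.  27.   6.]
white [366 243   6   3  11] [691.  -2.   6.]
white [372 246   6   4  14] [695. -24.   6.]
white [285 274  26  11 138] [441. -50.   1.]
white [405 279  10   6  32] [ 613. -257.   63.]
```

View pics/b2.png

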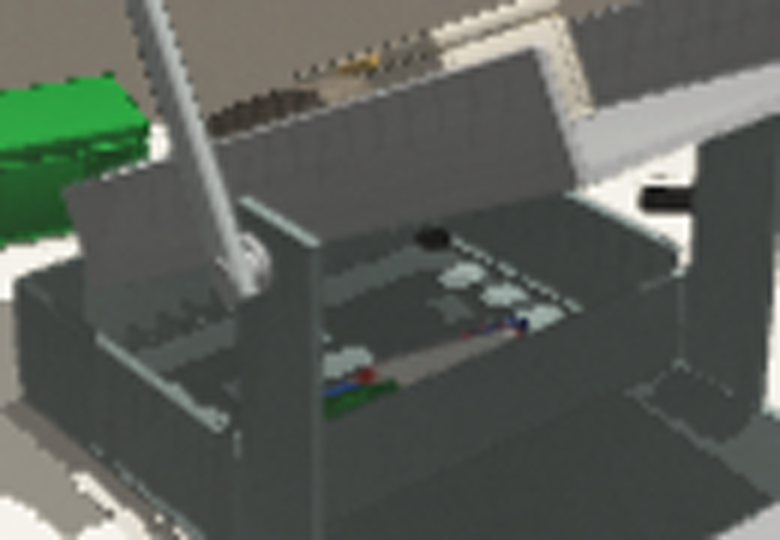

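```bash
python3 - <<'E'
from h import *
p,d,K,T=load("side_b")
o=np.array([609,-117]);
for u,v in((342,261),(345,261),(349,259),(340,259),(342,259),(344,258),(346,257),(348,256),(351,256),(354,255),(358,254),(362,253),(366,251),(371,249),(372,248),(365,249)):
    q=w(u,v,d[v,u],K,T);e=q[:2]-o
    print(u,v,p[v,u],q.round(),"sorter xy",round(e@[.9925,.122]),round(e@[-.122,.9925]))
E
```

```text
342 261 [35 74 39] [568. -55.  19.] sorter xy -33 66
345 261 [36 72 39] [574. -61.  20.] sorter xy -28 60
349 259 [32 57 35] [587. -58.  20.] sorter xy -14 61
340 259 [55 62 71] [581. -25.   4.] sorter xy -17 95
342 259 [ 40  60 114] [576. -43.  16.] sorter xy -24 77
344 258 [80 61 61] [549. -94.  55.] sorter xy -56 30
346 257 [87 35 33] [555. -94.  55.] sorter xy -51 29
348 256 [101  99  94] [563. -91.  54.] sorter xy -43 31
351 256 [103 103  98] [575. -86.  48.] sorter xy -30 35
354 255 [101 102  98] [586. -82.  45.] sorter xy -18 37
358 254 [102 102  97] [604. -73.  38.] sorter xy 1 44
362 253 [102 103  98] [622. -66.  31.] sorter xy 19 49
366 251 [99 99 96] [641. -57.  27.] sorter xy 39 56
371 249 [47 41 56] [673. -35.  12.] sorter xy 74 73
372 248 [34 42 65] [680. -30.  10.] sorter xy 81 77
365 249 [75 60 60] [643. -49.  28.] sorter xy 42 63
```

All three pens are in the bin. The red-white one leans on the others, with its mid at about sorter (10,47,34), which is within limits. Box and stapler are still on the pan. Next I swing the lever right through level.

Request:
jog_arm([
  [0,1,-9,4,0.5,0,0],
  [0,1,-9,4,0.5,0,0],
  [0,1,-9,3,0.5,0,0],
  [0,1,-9,3,0.5,0,0],
  [0,1,-9,2,0.5,0,0],
  [0,1,-9,2,0.5,0,0],
  [0,1,-9,1,0,0,0],
  [0,1,-9,1,0,0,0],
  [0,0,0,0,0,0,0],
])

```text
t: 5.1
ee_pos: [446.6, -126.5, 275.7]
orientation: [[0.992, 0.122, 0.016], [0.121, -0.991, 0.053], [0.022, -0.05, -0.998]]
contact_force: [-0.3, -2.6, -2.1]
opening: 0.27
```

Request:
jog_arm([
  [0,1,-9,-3,-1,0,0],
  [0,1,-9,-3,-1,0,0],
  [0,1,-9,-3,-1,0,0],
  [0,1,-9,-3,-1,0,0],
  [0,1,-9,-3,-1,0,0],
  [0,1,-9,-4,-1,0,0],
  [0,1,-9,-4,-1,0,0],
  [0,0,0,0,0,0,0],
])

```text
t: 5.9
ee_pos: [453.8, -185.0, 262.1]
orientation: [[0.992, 0.125, 0.03], [0.127, -0.99, -0.063], [0.022, 0.066, -0.998]]
contact_force: [2.0, -1.4, -6.1]
opening: 0.273
```

Request:
jog_arm([
  [0,1,-7,-4,0.7,1,0],
  [0,1,-7,-4,0.7,0.5,0],
  [0,0,-7,-4,0.7,0,0],
  [0,0,0,0,0,0,0],
  [0,0,0,0,0,0,0],
  [0,0,0,0,0,0,0],
])

```text
t: 6.5
ee_pos: [455.9, -204.5, 252.5]
orientation: [[0.992, 0.127, 0.007], [0.127, -0.992, -0.02], [0.004, 0.02, -1.0]]
contact_force: [-1.3, -0.5, 3.2]
opening: 0.265
```

```bash
python3 snap.py c
```

```text
6.6 [ 455.9 -204.5  252.5] [-1.2 -1.8  2.5] 0.26978951029588655
```

View pics/s_c.png

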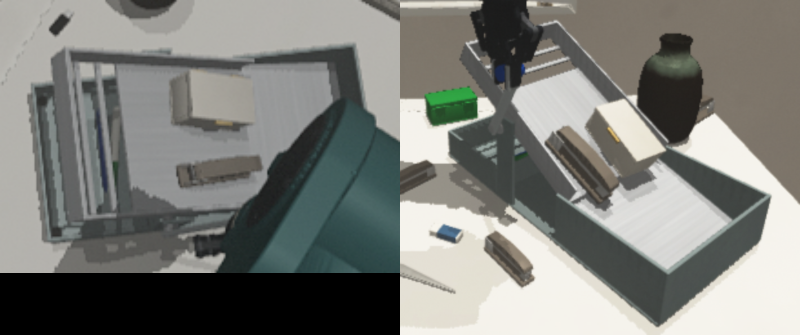

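Both items are sliding off the pan. Hold for a second and look again.

Request:
jog_arm([
  [0,0,0,0,0,0,0],
  [0,0,0,0,0,0,0],
  [0,0,0,0,0,0,0],
  [0,0,0,0,0,0,0],
  [0,0,0,0,0,0,0],
  [0,0,0,0,0,0,0],
  [0,0,0,0,0,0,0],
  [0,0,0,0,0,0,0],
  [0,0,0,0,0,0,0],
  [0,0,0,0,0,0,0],
  [0,0,0,0,0,0,0],
  [0,0,0,0,0,0,0],
  [0,0,0,0,0,0,0],
  [0,0,0,0,0,0,0],
])

```text
t: 8.0
ee_pos: [455.9, -204.5, 252.5]
orientation: [[0.992, 0.127, 0.007], [0.127, -0.992, -0.021], [0.004, 0.022, -1.0]]
contact_force: [-1.5, -1.6, 1.7]
opening: 0.267
```

```bash
python3 snap.py d
```

```text
8.1 [ 455.9 -204.5  252.5] [-1.5 -2.   2.2] 0.2663274524731143
```

View pics/s_d.png

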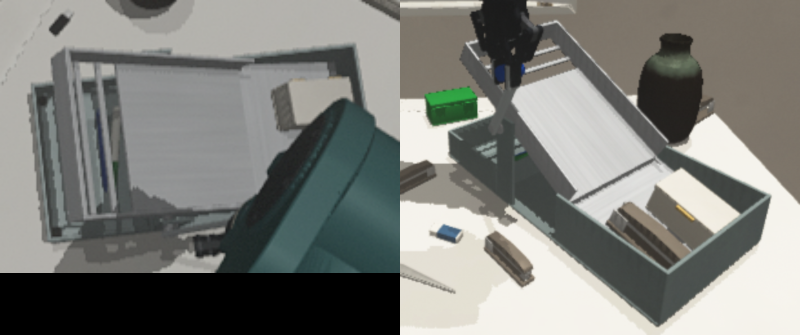

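Box and stapler are both in the chute, against the end wall. Returning the lever to upright.

Request:
jog_arm([
  [0,-1,9,4,0,0,0],
  [0,-1,9,4,0,0,0],
  [0,-1,9,3,0,0,0],
  [0,-1,9,3,0,0,0],
  [0,-1,9,2,0,0,0],
  [0,-1,9,2,0,0,0],
  [0,-1,9,1,0,0,0],
  [0,-1,7,0,0,0,0],
  [0,0,0,0,0,0,0],
])

```text
t: 9.0
ee_pos: [448.2, -143.6, 274.0]
orientation: [[0.993, 0.121, 0.005], [0.121, -0.991, -0.05], [-0.001, 0.05, -0.999]]
contact_force: [-0.2, 3.6, -1.1]
opening: 0.267
```

Request:
jog_arm([
  [0,-1,5,-2,1,0,0],
  [0,0,4,-2,1,0,0],
  [0,0,0,-2,1,0,0],
  [0,0,0,0,0,0,0],
  [0,0,0,0,0,0,0],
])

```text
t: 9.5
ee_pos: [447.8, -137.7, 273.1]
orientation: [[0.993, 0.121, 0.011], [0.121, -0.993, -0.008], [0.01, 0.009, -1.0]]
contact_force: [0.6, 1.2, -2.0]
opening: 0.271
```

Request:
jog_arm([
  [85,0,0,0,0,0,0],
  [85,0,0,0,0,0,0],
  [85,0,0,0,0,0,0],
  [85,0,0,0,0,0,0],
  [85,0,0,0,0,0,0],
  [85,0,0,25,0,0,0],
  [85,0,0,35,0,0,0],
  [85,0,0,35,0,0,0],
  [85,-20,-20,20,0,0,0],
  [85,-28,-36,0,0,0,0],
  [85,-28,-36,0,0,0,0],
  [85,-28,-36,0,0,0,0],
  [85,-28,-36,0,0,0,0],
  [85,-28,-36,0,0,0,0],
  [85,-28,-36,0,0,0,0],
  [85,-28,-36,0,0,0,0],
  [85,-28,-36,0,0,0,0],
  [85,0,0,0,0,0,0],
  [85,0,0,0,0,0,0],
])

```text
t: 11.4
ee_pos: [190.6, -454.5, 390.7]
orientation: [[0.992, 0.124, 0.01], [0.125, -0.992, -0.006], [0.009, 0.007, -1.0]]
contact_force: [0.1, 0.1, 0.1]
opening: 0.991
```

```bash
python3 snap.py e; python3 - <<'E'
from h import *
R=[];o=np.array([609,-117])
S=lambda q:(round((q[:2]-o)@[.9925,.122]),round((q[:2]-o)@[-.122,.9925]),round(q[2]))
for n in("top_e","side_e"):
    p,d,K,T=load(n);h=cv2.cvtColor(p,cv2.COLOR_RGB2HSV)
    m=cv2.inRange(h,(108,130,50),(128,255,255));N,L,s,C=cv2.connectedComponentsWithStats(m)
    for i in range(1,N):
        if s[i,4]>60: print(n,C[i].round(1),s[i]);c=C[i];R.append(ray(*c,K,T)) if w(*c,d[int(c[1]),int(c[0])],K,T)[2]>250 else 0
if len(R)==2: q=tri(*R);print(q,S(q[0]))
p,d,K,T=load("top_e")
U,V=np.meshgrid(np.arange(400,475),np.arange(125,235));c=p[V,U].astype(int)
X=np.array([S(w(u,v,d[v,u],K,T)) for u,v in zip(U.ravel(),V.ravel())])
h=cv2.cvtColor(p,cv2.COLOR_RGB2HSV)[V,U].reshape(-1,3)
print("warm hues",[(a,k.sum(),np.median(X[k],0),X[k].min(0),X[k].max(0)) for a,k in (("box",(h[:,0]<30)&(h[:,1]>25)&(h[:,2]>140)&(X[:,1]>-360)),("stap",(h[:,0]<30)&(h[:,1]>25)&(h[:,2]<120)&(X[:,1]>-360)&(X[:,0]<0)&(X[:,0]>-120)))])
# pan floor tilt
k=(200<0);P=[S(w(u,187,d[187,u],K,T)) for u in range(330,415,12)];print(P)
E
```

```text
11.5 [ 191.4 -453.8  390.8] [ 0.3 -0.2  0.6] 0.9931083047637304
top_e [362.4 242.6] [358 234  10  18 128]
side_e [313.5 176.3] [303 170  22  14 225]
(array([ 453.55635651, -135.69783194,  291.5416244 ]), np.float64(0.7582372948634529)) (-157, 0, 292)
warm hues [('box', np.int64(17), array([  72., -239.,   86.]), array([   2, -298,   70]), array([  76, -220,   97])), ('stap', np.int64(343), array([ -58., -258.,   73.]), array([ -73, -323,    9]), array([ -42, -193,   88]))]
[(-2, 45, 147), (-6, 14, 151), (-9, -17, 150), (-12, -48, 147), (-16, -78, 150), (-20, -109, 150), (-23, -140, 149), (-10, -202, 44)]
```

View pics/s_e.png

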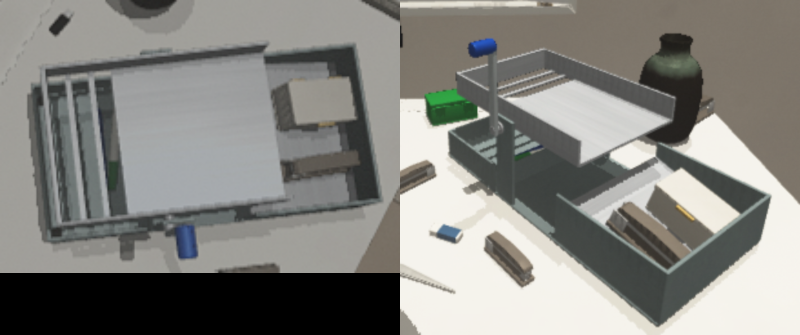

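```bash
python3 -c "
from bench import arm
print(arm.job_done())"
```

```text
the job is handed in; nothing more can be done
None
```

I worked the lever through the whole job and handed it in at about 11.5 s of the 45 s allowed; no verdict is reported. I pinched the knob, tipped the pan left until the pens dropped, then right until the box and stapler slid off. Then I set the lever upright, let go and drew the arm back.

- **Pan:** the knob is back within 1 mm of where it started. The pan floor measures 147–151 mm high along its length, so the pan is level.
- **Pens:** after the left tip, the side view showed all three in the bin. The red-white ball pen leaned with one end at the rim, its middle at about 34 mm high. I did not measure the pens again at the end; the last picture clearly shows only the green marker in the bin.
- **Box and stapler:** both lie in the out-chute. The stapler is centred at about sorter y -258 mm. I judged the box's place from the picture, because its colour mask caught too few pixels to measure.
- **Bystanders:** the arm moved only above the desk and measured no more than about 7.5 N of outside force. The eraser looks unmoved in the pictures; I did not measure it, the glue stick or the binder clip again.

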